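# Fetch the milling cutter from behind the collet chucks

### The job

The milling cutter in the grey bay is hemmed in by three collet chucks: move all three chucks out and stand them on the wooden side tray, then set the cutter upright on the middle of the round mark on the steel setting block. Only when the cutter is there, put every chuck back upright on the centre of the pad of its own colour in the bay. Do not tip over the cutter or any chuck.

Things in the scene. Friction and masses are not known exactly. Their poses are not given: they have to be found in the camera images.
- chuck_red: Collet chuck upright in a red plastic cup, round, 125 mm tall, about 0.45 kg. Cup 60 mm diameter, 0-40 mm up; steel flange dia. 50, 40-60 mm up; dark neck dia. 36, 60-90 mm up; steel nut dia. 40, 90-125 mm up (grip here), red dot on top. Origin: centre of the underside, z up, yaw meaningless. Starts on the red pad.
- chuck_blue: Collet chuck upright in a blue plastic cup, round, 125 mm tall, about 0.45 kg. Cup 60 mm diameter, 0-40 mm up; steel flange dia. 50, 40-60 mm up; dark neck dia. 36, 60-90 mm up; steel nut dia. 40, 90-125 mm up (grip here), blue dot on top. Origin: centre of the underside, z up, yaw meaningless. Starts on the blue pad.
- chuck_yellow: Collet chuck upright in a yellow plastic cup, round, 125 mm tall, about 0.45 kg. Cup 60 mm diameter, 0-40 mm up; steel flange dia. 50, 40-60 mm up; dark neck dia. 36, 60-90 mm up; steel nut dia. 40, 90-125 mm up (grip here), yellow dot on top. Origin: centre of the underside, z up, yaw meaningless. Starts on the yellow pad.
- cutter: Dark steel face-milling cutter head with six brass-coloured inserts round the top edge and a black bore: a plain upright cylinder 48 mm diameter, 40 mm tall, about 0.35 kg. Origin: centre of its underside; z up, yaw meaningless. At the start it stands on the floor of the bay in the middle of the three chucks, whose cups leave only about 8 mm round it.
- pad_red: Flat round red pad, 68 mm diameter, 4 mm thick, fixed on the floor of the grey bay: the home of the red chuck. Origin: centre of its underside (its top is 4 mm higher). The three pads lie in a triangle, centres about 107 mm apart; which colour lies where varies.
- pad_blue: Flat round blue pad, 68 mm diameter, 4 mm thick, fixed on the floor of the grey bay: the home of the blue chuck. Origin: centre of its underside (its top is 4 mm higher). The three pads lie in a triangle, centres about 107 mm apart; which colour lies where varies.
- pad_yellow: Flat round yellow pad, 68 mm diameter, 4 mm thick, fixed on the floor of the grey bay: the home of the yellow chuck. Origin: centre of its underside (its top is 4 mm higher). The three pads lie in a triangle, centres about 107 mm apart; which colour lies where varies.
- bay: Fixed grey painted metal tray, the storage bay: 200 mm along its x, 210 mm along its y, floor 4 mm thick, rim 4 mm thick and 25 mm high. Origin: centre of its underside.
- side_tray: Fixed light wooden side tray, empty at the start: 260 mm along its x, 140 mm along its y, floor 4 mm thick, rim 4 mm thick and 12 mm high; room for the three chucks in a row along its x. Origin: centre of its underside. It stands on one side of the bay, left or right.
- setting_block: Fixed square steel setting block, 120 by 120 by 30 mm, with a round mark in the middle of its top (white disc 60 mm diameter in a green ring 80 mm diameter). Origin: centre of its underside, its top is 30 mm higher. It stands on the other side of the bay.
There are look-alikes about, which are no part of the job. What is shaped like the cutter but purple is not meant. There is more than one size of the pad_yellow; the job needs the larger.

How it is judged (in metres and radians):
On the way, in this order (a step that is already met when the one before it is completed fails the run):
1. all three chucks stand upright, released, on the side tray (linear speed of each of chuck_red, chuck_blue, chuck_yellow below 0.02 m/s and angle between each of chuck_red, chuck_blue, chuck_yellow's own z axis and vertical below 0.12 rad and x of chuck_red in the frame of side_tray between -0.105 and 0.105 m and y of chuck_red in the frame of side_tray between -0.045 and 0.045 m and z of each of chuck_red, chuck_blue, chuck_yellow in the frame of side_tray below 0.01 m and contact force between the fingers and chuck_red below 0.3 N and x of chuck_blue in the frame of side_tray between -0.105 and 0.105 m and y of chuck_blue in the frame of side_tray between -0.045 and 0.045 m and contact force between the fingers and chuck_blue below 0.3 N and x of chuck_yellow in the frame of side_tray between -0.105 and 0.105 m and y of chuck_yellow in the frame of side_tray between -0.045 and 0.045 m and contact force between the fingers and chuck_yellow below 0.3 N), for 0.2 s.
2. the cutter stands released on the mark of the setting block while the chucks are still on the side tray (all of step 1 and linear speed of cutter below 0.02 m/s and angle between cutter's own z axis and vertical below 0.12 rad and horizontal distance between cutter and setting_block below 0.012 m and z of cutter in the frame of setting_block between 0.026 and 0.036 m and contact force between the fingers and cutter below 0.3 N), for 0.2 s.
At the end, for the whole second after the job is handed in: The cutter stands upright on the setting block, its centre within 12 mm of the block's centre; each chuck stands upright on the pad of its own colour, centre within 12 mm of the pad's centre; all released and at rest (linear speed of each of cutter, chuck_red, chuck_blue, chuck_yellow below 0.02 m/s and angle between each of cutter, chuck_red, chuck_blue, chuck_yellow's own z axis and vertical below 0.12 rad and horizontal distance between cutter and setting_block below 0.012 m and z of cutter in the frame of setting_block between 0.026 and 0.036 m and contact force between the fingers and cutter below 0.3 N and horizontal distance between chuck_red and pad_red below 0.012 m and z of chuck_red in the frame of pad_red below 0.009 m and contact force between the fingers and chuck_red below 0.3 N and horizontal distance between chuck_blue and pad_blue below 0.012 m and z of chuck_blue in the frame of pad_blue below 0.009 m and contact force between the fingers and chuck_blue below 0.3 N and horizontal distance between chuck_yellow and pad_yellow below 0.012 m and z of chuck_yellow in the frame of pad_yellow below 0.009 m and contact force between the fingers and chuck_yellow below 0.3 N); the robot touches nothing.
It fails at once if a chuck or the cutter is tipped over (more than about 35 degrees) (angle between any of chuck_red, chuck_blue, chuck_yellow, cutter's own z axis and vertical above 0.6 rad).
It also fails if it takes over 144 s, if anything falls off the work surface, if the arm or the gripper's body presses on something with over 40 N, if the wrist force passes 120 N, or if a joint passes its speed limit or range.

### The arm

A 6-joint arm with a two-finger parallel gripper is mounted at the origin on the work surface. World frame = base frame: x ahead of the robot, y to its left, z up, the work surface at z = 0. Lengths are in m, angles in degrees, forces in N, time in s.
With the tool pointing down it reaches from about 0.325 to 0.775 m from the base axis. Payload 5.5 kg.
Tool frame: the origin (TCP) lies at the centre of the arm's flange, where the gripper is bolted on; the fingertips stand 182 mm ahead of it and the grasp point (between the pads) lies 163 mm ahead of it; z points along the fingers, y is the direction in which the jaws open and shut (so a half turn about z gives the same grasp; the last joint's range is limited). The gripper opens to 88 mm and grips with 3 to 60 N. Pads are 20 mm wide; open, the fingers measure 115 mm over their backs; the gripper's body (75 mm by 178 mm) begins 61 mm behind the grasp point.
Start: joints at [60.12, 5.22, 70.514, -0, 104.267, -3.249], TCP at [0.269, 0.536, 0.405] pointing down, gripper open.
Joint ranges: [-164.24, 164.24], [-49.07, 125.15], [9.68, 141.18], [-86.29, 266.29], [3.28, 154.24], [-151.56, 151.56]. Speed limits (degrees/s): [147.25, 147.25, 172.46, 180, 180, 180].

### API

Orientations are given as [roll, pitch, yaw] about the fixed x, y, z axes, in that order (R = Rz(yaw) Ry(pitch) Rx(roll)).
In Python, from station import r gives the robot as it stands. The module is installed in compiled form; this text tells all that it offers. Calls block until the motion is done:
- r.reach(position, orientation): joint-space move of the TCP to a pose.
- r.servo_line(position, rotation=None, speed=0.15): straight line of the TCP; rotation=None keeps the orientation; speed is the mean speed in m/s.
- r.move_joints(angles): joint-space move.
- r.let_go() and r.grab(squeeze=None): open the fingers fully, or close them until they stop; squeeze is the grip in N (None keeps the last).
- r.wait(seconds).
- r.inverse_kinematics(position, orientation): joint angles nearest the present ones, or None.
- r.sense(): the state.
- r.snapshot(name): name is "side" or "top" or "wrist"; returns a dict with "frame" (420x560x3 uint8, red, green, blue), "fx", "fy", "cx", "cy" (pixels), "R" (3x3) and "t" (3): a world point X has camera coordinates R X + t. Camera axes: x right, y down, z forward; pixel columns grow to the right and rows downward; lengths in m; the calibration is good to about 2 mm. A picture is of the moment at which its call begins. There is no depth.
A pose or a line that the arm cannot do raises r.IKError and nothing moves.
- r.hand_in(): hands the job in, once; it reports no verdict.
The state is a dict: "clock": time; "joints": joint angles; "joint_vel": joint speeds; "joint_torque": joint torques, N m; "tcp_pos": TCP position; "orientation": TCP orientation; "contact_force": force on the tool from outside, world axes, zero at the start; "torque": the same for the moment, N m; "opening": finger opening in m.
Only numpy, scipy, OpenCV 4.12 (cv2) and the standard library are available. Lean on these libraries where they do the work, as an engineer would, in place of code of your own. Each camera call takes 0.05 s, during which the arm holds its last target. There are 200 camera calls.

## Working session

There is one attempt and no reset: what is moved stays moved. The work goes in short steps, each a Python script; the robot and the scene stay as the last script left them, time stands still between calls to the robot, and variables do not carry over. Pictures are saved under pics/ and viewed, about 12 in all and at most 16, crops included, and the job is handed in when it is done.

```bash
mkdir -p pics; cat > h.py <<'E'
from station import r
import numpy as np, cv2
def snap(name,fn):
    s=r.snapshot(name); cv2.imwrite('pics/'+fn,s['frame'][:,:,::-1]); np.savez('pics/'+fn[:-4]+'.npz',**s); return s
def pix(s,u,v,z):
    R=np.array(s['R']);t=np.array(s['t']);d=R.T@np.array([(u-s['cx'])/s['fx'],(v-s['cy'])/s['fy'],1.]);c=-R.T@t
    return c+d*(z-c[2])/d[2]
E
python3 - <<'E'
from h import *
for n in('top','side'):
    s=snap(n,n+'0.png'); print(n,s['fx'],s['cx'],s['cy'],np.round(-np.array(s['R']).T@np.array(s['t']),3),np.round(s['R'],3).tolist())
print(r.sense())
a=cv2.imread('pics/top0.png')
cv2.imwrite('pics/top0b.png',cv2.resize(a,(800,600),interpolation=cv2.INTER_CUBIC))
E
```

```text
top 462.72571007579234 276.5535633722162 210.1445368525294 [ 0.406 -0.014  0.876] [[0.139, -0.99, -0.005], [-0.966, -0.134, -0.22], [0.218, 0.035, -0.975]]
side 386.7700240874089 279.5594014079663 210.24564669695437 [ 0.188 -0.653  0.595] [[0.862, -0.506, -0.008], [-0.302, -0.502, -0.811], [0.406, 0.702, -0.585]]
{'clock': 0.1, 'joints': array([ 6.01194628e+01,  5.25723702e+00,  7.05740321e+01, -1.04272135e-03,
        1.04265533e+02, -3.24758483e+00]), 'joint_vel': array([-0.02035545, -0.06981954, -0.1553782 , -0.00244536, -0.02799892,
       -0.01629466]), 'joint_torque': array([ 3.27773865e-03, -4.47856665e+01, -4.07572818e+01,  7.00422633e-02,
        2.83584074e-02, -1.01977810e-04]), 'tcp_pos': array([0.26898319, 0.53638471, 0.4036453 ]), 'orientation': array([-1.79903296e+02, -4.47451879e-03,  1.53366788e+02]), 'contact_force': array([ 0.26912843,  0.49881091, -0.08262822]), 'torque': array([-0.02711986,  0.02428253,  0.00927615]), 'opening': 0.08765942738344941}
```

View pics/top0b.png

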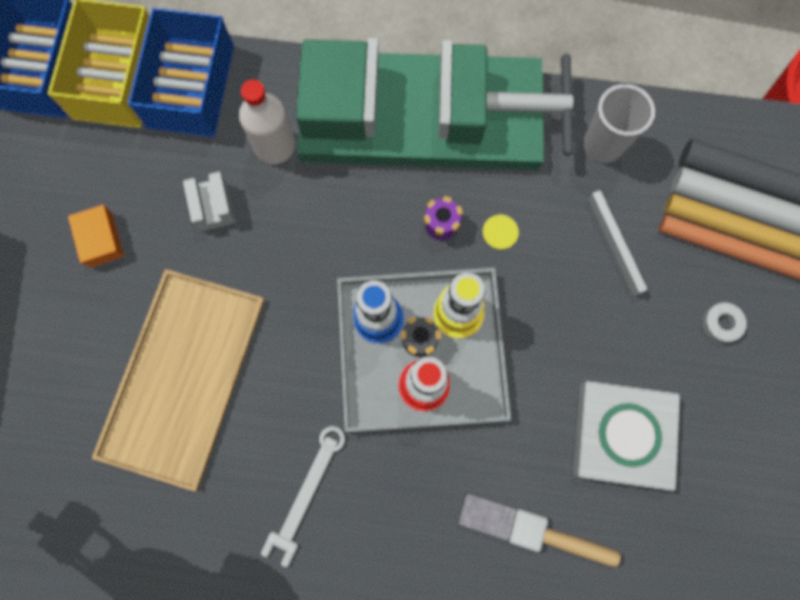

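View pics/side0.png

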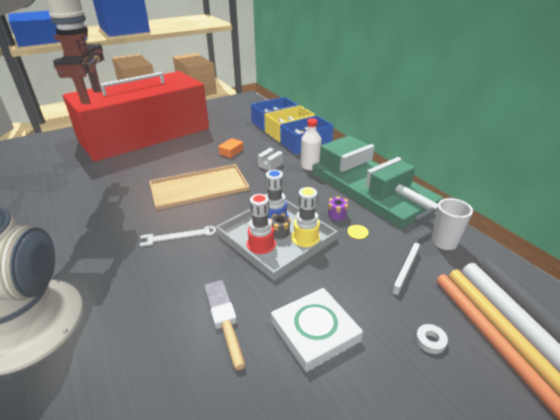

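```bash
python3 - <<'E'
import numpy as np,cv2
from scipy.optimize import least_squares
from h import pix
s=np.load('pics/top0.npz')
P=lambda l,z:np.array([pix(s,u*.7,v*.7,z)[:2] for u,v in l])
print('chucks b,y,r',P([(374,296),(467,289),(429,374)],.133).round(4).tolist())
print('cutter',P([(420,334)],.044).round(4))
for n,l,z in(('tray',[(167,271),(263,297),(197,489),(94,459)],.012),('block',[(585,382),(681,394),(675,490),(578,477)],.03),('bay',[(338,278),(495,269),(510,419),(346,431)],.025)):
    p=P(l,z); e=np.roll(p,-1,0)-p; print(n,p.mean(0).round(4),np.hypot(*e.T).round(3),np.degrees(np.arctan2(e[:,1],e[:,0])).round(1))
print('mark',P([(630,435)],.03).round(4), 'small pad',P([(500,231)],.004).round(4))
E
```

```text
chucks b,y,r [[0.5729, 0.0381], [0.5959, -0.0671], [0.4924, -0.0362]]
cutter [[ 0.5518 -0.021 ]]
tray [0.4592 0.2809] [0.137 0.259 0.139 0.259] [-97.4 171.7  82.6  -8.7]
block [ 0.4635 -0.2978] [0.122 0.119 0.119 0.118] [-89.2 179.   90.5   0.2]
bay [ 0.5382 -0.0263] [0.209 0.197 0.208 0.2  ] [ -78.7 -168.4  102.1   12. ]
mark [[ 0.4635 -0.2982]] small pad [[ 0.7173 -0.1121]]
```

```bash
cat >> h.py <<'E'
YAW=171.7; G=.163; O=[180,0,YAW]
tr=np.array([.4592,.2809]); a=np.radians(-8.3); dx=np.array([np.cos(a),np.sin(a)])
def st(m):
    s=r.sense(); print(m,round(s['clock'],1),'open',round(s['opening'],4),'F',np.round(s['contact_force'],1),np.round(s['tcp_pos'],4))
def pick(xy,z,hi,sq=30):
    r.let_go(); r.reach([*xy,hi+G],O); r.servo_line([*xy,z+G],speed=.12); r.grab(sq); st('grip')
    r.servo_line([*xy,hi+G],speed=.15); st('lift')
def place(xy,z,hi):
    r.reach([*xy,hi+G],O); r.servo_line([*xy,z+.02+G],speed=.15); r.servo_line([*xy,z+G],speed=.04); st('down')
    r.let_go(); r.servo_line([*xy,max(z+.06,.19)+G],speed=.15); st('rel')
E
python3 - <<'E'
from h import *
xy=[.5729,.0381]
pick(xy,.118,.27)
place(tr+.082*dx,.1145,.27)
snap('top','top1.png'); a=cv2.imread('pics/top1.png'); cv2.imwrite('pics/top1b.png',cv2.resize(a,(800,600),interpolation=cv2.INTER_CUBIC))
E
```

```text
grip 4.6 open 0.0392 F [-0.7  0.9 -0. ] [0.5729 0.0382 0.281 ]
lift 5.8 open 0.0395 F [-0.4  0.5 -5.1] [0.573  0.0381 0.4315]
down 8.4 open 0.0395 F [-0.1  0.5 -4.2] [0.5403 0.269  0.2772]
rel 10.0 open 0.0878 F [-0.1  0.   0.2] [0.5403 0.2691 0.3521]
```

View pics/top1b.png

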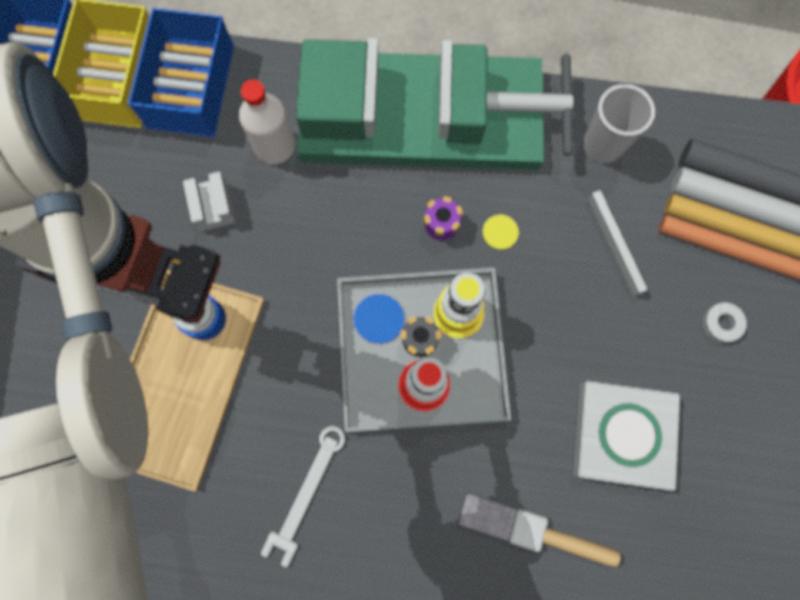

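The blue chuck stands at the top end of the wooden tray (about 205,318), and the blue pad is bare (379,318). Red and yellow are untouched. I'll continue with those two.

```bash
python3 - <<'E'
from h import *
pick([.4924,-.0362],.118,.27)
place(tr-.082*dx,.1145,.27)
pick([.5959,-.0671],.118,.27)
place(tr,.1145,.27)
r.reach([.4635,-.2978,.45],O)
snap('top','top2.png'); a=cv2.imread('pics/top2.png'); cv2.imwrite('pics/top2b.png',cv2.resize(a[160:320,40:380],(800,376),interpolation=cv2.INTER_CUBIC))
E
```

```text
grip 13.7 open 0.0392 F [0.3 1.2 0.4] [ 0.4924 -0.0361  0.281 ]
lift 14.8 open 0.0396 F [-0.3  0.8 -3.6] [ 0.4925 -0.0362  0.4317]
down 17.8 open 0.0396 F [ 0.5  0.6 -4.7] [0.378  0.2927 0.2772]
rel 19.4 open 0.0882 F [-0.1  0.3  0.2] [0.378  0.2927 0.3522]
grip 23.4 open 0.0394 F [0.  0.5 0.1] [ 0.5959 -0.067   0.281 ]
lift 24.5 open 0.0395 F [ 0.4 -0.  -6.2] [ 0.596  -0.0672  0.4314]
down 27.6 open 0.0396 F [ 0.5  0.2 -6.3] [0.4592 0.2809 0.2772]
rel 29.2 open 0.0876 F [-0.9  0.6 -1.2] [0.4592 0.2809 0.3522]
```

View pics/top2b.png

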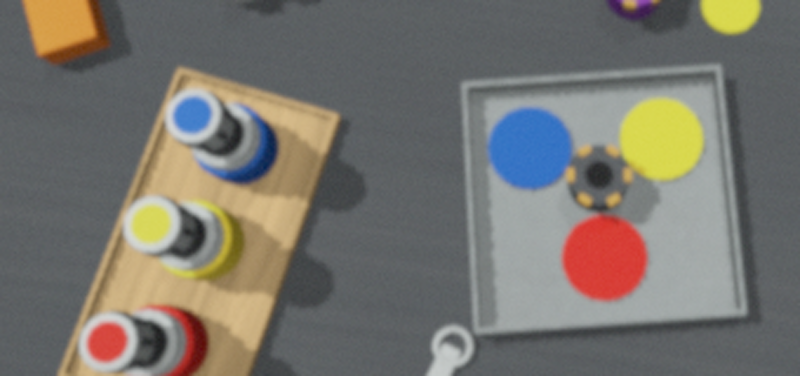

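```bash
python3 - <<'E'
from h import *
s=np.load('pics/top2.npz'); hsv=cv2.cvtColor(s['frame'],cv2.COLOR_RGB2HSV)
for n,lo,hi in(('blue',100,125),('yellow',25,35),('red',0,8),):
    m=cv2.inRange(hsv,(lo,110,90),(hi,255,255)); k,_,b,c=cv2.connectedComponentsWithStats(m)
    for i in range(1,k):
        u,v=c[i]
        if b[i,4]>100 and 40<u<380 and 160<v<320: print(n,b[i,4],c[i].round(1),'z.008',pix(s,u,v,.008)[:2].round(4),'z.129',pix(s,u,v,.129)[:2].round(4))
f=340/800
cu=pix(s,40+599*f,160+176*f,.044)[:2]; print('cutter',cu)
r.reach([.5518,-.021,.30],O); snap('wrist','w1.png'); st('w')
E
```

```text
blue 167 [121.4 208.5] z.008 [0.5612 0.3146] z.129 [0.5395 0.2689]
blue 941 [264.8 222.6] z.008 [0.5719 0.0367] z.129 [0.5487 0.0297]
blue 171 [145.8 227.4] z.008 [0.5314 0.2605] z.129 [0.5138 0.2223]
yellow 483 [350. 162.] z.008 [ 0.7152 -0.1118] z.129 [ 0.6721 -0.0981]
yellow 938 [320.6 219. ] z.008 [ 0.5936 -0.068 ] z.129 [ 0.5674 -0.0604]
yellow 286 [132.6 265. ] z.008 [0.4575 0.2706] z.129 [0.4503 0.231 ]
yellow 175 [103.8 254.8] z.008 [0.4688 0.3286] z.129 [0.46   0.2809]
red 1019 [296.6 269.2] z.008 [ 0.4923 -0.0349] z.129 [ 0.4802 -0.0319]
red 311 [118.1 307.3] z.008 [0.3778 0.281 ] z.129 [0.3817 0.2399]
red 200 [ 85.2 305.2] z.008 [0.373  0.3419] z.129 [0.3776 0.2923]
cutter [ 0.55012498 -0.0222974 ]
w 32.6 open 0.088 F [0.3 0.4 0.6] [ 0.552  -0.0221  0.3011]
```

View pics/w1.png

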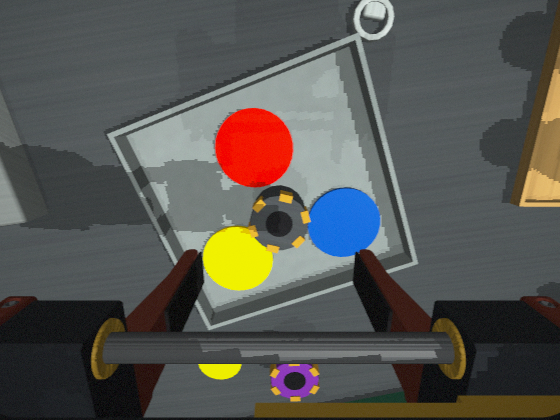

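```bash
python3 - <<'E'
from h import *
s=np.load('pics/w1.npz')
for n,u,v,z in(('red',254,147.5,.008),('blue',344.5,222,.008),('yellow',237,258.5,.008),('cut',279,222.5,.044)): print(n,pix(s,u,v,z)[:2].round(4))
cu=[.5505,-.0222]; c2=pix(s,279,222.5,.044)[:2]
if np.hypot(*(c2-cu))<.006:
    cu=(c2+cu)/2
    pick(cu,.031,.15); place([.4635,-.2978],.031-.004+.030+.0007,.15)
    r.reach([.40,-.05,.40],O)
    snap('top','top3.png'); snap('side','side3.png')
    a=cv2.imread('pics/top3.png')[250:360,380:500]; cv2.imwrite('pics/top3b.png',cv2.resize(a,None,fx=5,fy=5,interpolation=cv2.INTER_CUBIC))
E
```

```text
red [ 0.4922 -0.0347]
blue [0.5723 0.0379]
yellow [ 0.5947 -0.069 ]
cut [ 0.5515 -0.0214]
grip 34.9 open 0.0476 F [-0.5  1.1 -0. ] [ 0.551  -0.0217  0.1941]
lift 35.9 open 0.0474 F [ 1.5 -0.9 -3.7] [ 0.5508 -0.0218  0.3115]
down 38.3 open 0.048 F [-0.5 -0.5 -3.5] [ 0.4635 -0.2978  0.2205]
rel 40.1 open 0.0876 F [-0.1  0.   0.6] [ 0.4634 -0.2977  0.3516]
```

View pics/top3b.png

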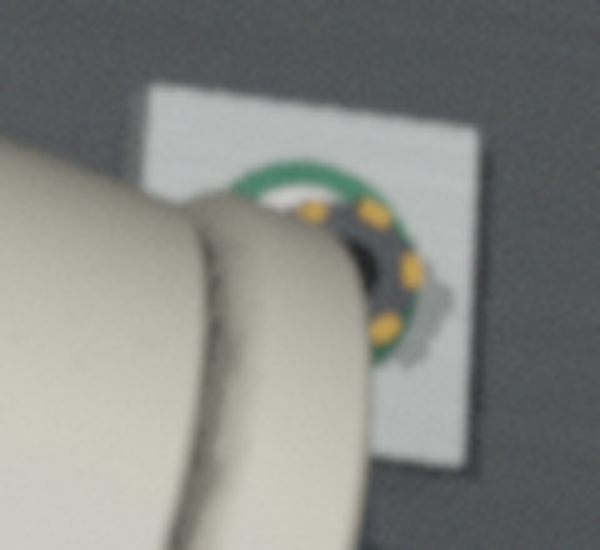

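View pics/side3.png

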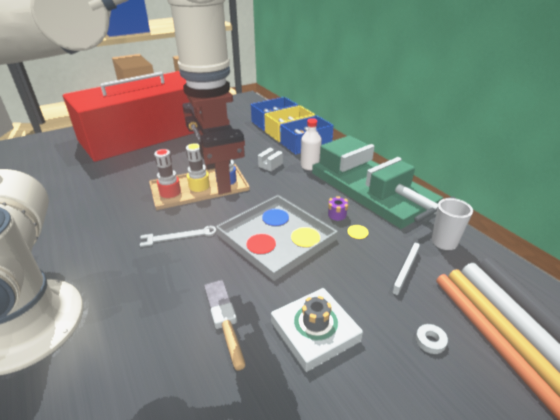

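```bash
python3 - <<'E'
from h import *
r.reach([*tr,.27+G],O)
s=snap('top','top4.png')
f=s['frame'][230:370,390:500,::-1]; cv2.imwrite('pics/top4b.png',cv2.resize(f,None,fx=4,fy=4,interpolation=cv2.INTER_CUBIC))
print(s['cx'])
E
```

```text
276.5535633722162
```

View pics/top4b.png

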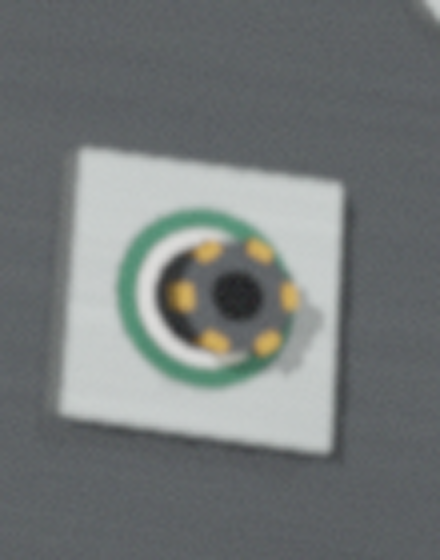

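```bash
python3 - <<'E'
from h import *
s=np.load('pics/top4.npz')
q=lambda u,v,z:pix(s,390+u/4,230+v/4,z)[:2]
c=q(238,297,.07); b=np.mean([q(u,v,.03) for u,v in((78,148),(345,183),(332,455),(58,413))],0); print(c,b,np.hypot(*(c-b)))
if np.hypot(*(c-b))<.007:
    for src,dst in((tr,[.5947,-.0686]),(tr-.082*dx,[.4923,-.0348]),(tr+.082*dx,[.5722,.0378])):
        pick(src,.1145,.27); place(dst,.1187,.27)
    r.reach([.42,.30,.45],O); r.wait(.3)
    snap('side','side5.png'); s=snap('top','top5.png'); cv2.imwrite('pics/top5b.png',cv2.resize(s['frame'][170:350,210:500,::-1],(800,497),interpolation=cv2.INTER_CUBIC))
E
```

```text
[ 0.46318769 -0.2990504 ] [ 0.46361539 -0.29777916] 0.001341251763891681
grip 45.2 open 0.0394 F [-0.2  0.8 -0.5] [0.4592 0.281  0.2775]
lift 46.4 open 0.0396 F [ 0.7  0.  -5.7] [0.4592 0.2809 0.4315]
down 49.5 open 0.0394 F [-0.5 -0.7 -5.3] [ 0.5947 -0.0686  0.2813]
rel 51.0 open 0.0877 F [-0.3 -0.3 -1.3] [ 0.5947 -0.0686  0.3523]
grip 55.0 open 0.0398 F [-0.5 -0.2 -0.5] [0.3781 0.2927 0.2775]
lift 56.2 open 0.0393 F [-0.7 -0.  -5. ] [0.3781 0.2928 0.4317]
down 59.2 open 0.0397 F [ 0.5 -0.1 -4.3] [ 0.4923 -0.0348  0.2814]
rel 60.7 open 0.0875 F [ 0.2  0.2 -0.1] [ 0.4923 -0.0348  0.3523]
grip 64.4 open 0.0396 F [ 0.3 -1.1  0.7] [0.5403 0.269  0.2775]
lift 65.6 open 0.0399 F [-0.7 -1.  -5.2] [0.5404 0.2691 0.4315]
down 68.2 open 0.0399 F [-0.2  0.2 -4.1] [0.5722 0.0378 0.2813]
rel 69.7 open 0.0878 F [-0.5 -0.3  0. ] [0.5722 0.0378 0.3523]
```

View pics/top5b.png

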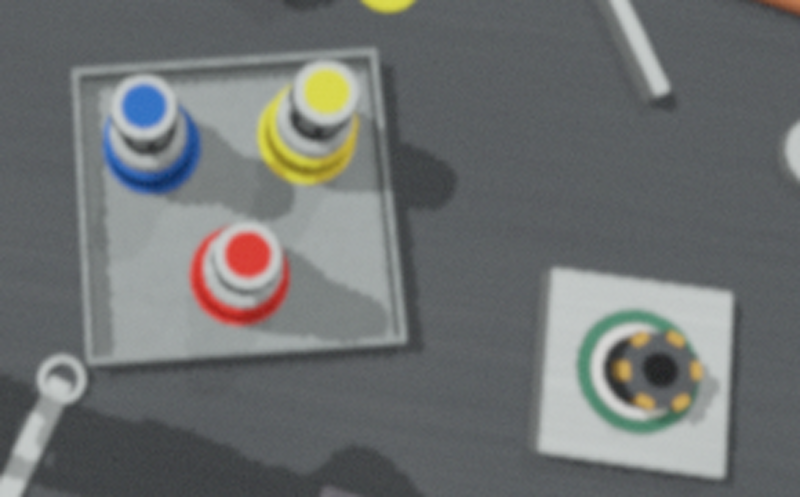

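View pics/side5.png

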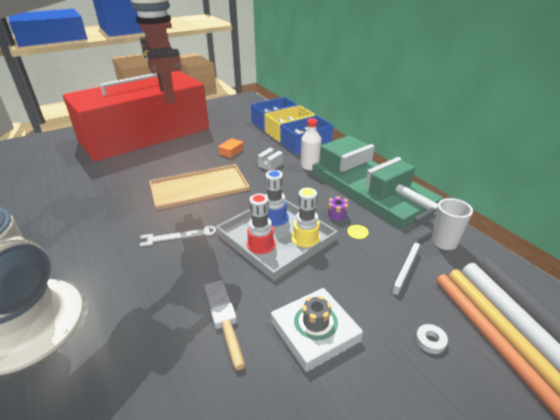

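All the chucks stand on their own pads: the dots are at (144,106), (326,91) and (248,255). The cutter is on the mark at (660,370). I'll do a numeric check, then hand in.

```bash
python3 - <<'E'
from h import *
s=np.load('pics/top5.npz'); f=290/800
ok=True
for n,u,v,p in(('b',144,106,(.5721,.0373)),('y',326,91,(.5942,-.0686)),('r',248,255,(.4923,-.0348))):
    d=np.hypot(*(pix(s,210+u*f,170+v*f,.133)[:2]-p)); print(n,d.round(4)); ok&=d<.007
if ok: r.hand_in(); print('handed in')
E
```

```text
b 0.0012
y 0.0011
r 0.0013
the job is handed in; nothing more can be done
handed in
```

The job is done and handed in; no verdict is reported. I stood the three chucks on the side tray, set the cutter on the steel block's mark, then put each chuck back on the pad of its own colour in the bay.

- **Cutter:** the top camera put it about 1.3 mm from the block's centre (limit 12 mm).
- **Chucks:** the top camera put them 1.1 to 1.3 mm from their pad centres (limit 12 mm).
- **Standing and contact:** in the last pictures everything stood upright and nothing touched the gripper, which was parked about 0.45 m up, clear of everything.
- **Time:** the last chuck was released at 69.7 s, well inside the 144 s limit.

No check failed. The top and wrist cameras agreed on pad and cutter positions to about 2 mm.

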